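Press the emery sticks flat

ROBOT

A 6-joint arm with a two-finger parallel gripper is mounted at the origin on a cart in front of the work surface, level with it; the furniture and walls round the work are solid. World frame = base frame: x ahead of the robot, y to its left, z up, the work surface at z = 0. Lengths are in m, angles in degrees, forces in N, time in s.
With the tool pointing down it reaches from about 0.275 to 0.75 m from the base axis. Payload 10.2 kg.
Tool frame: the origin (TCP) lies at the very end of the fingers, on their centre line; the grasp point (between the pads) lies 19 mm behind it; z points along the fingers, y is the line along which they close (so a half turn about z gives the same grasp; the last joint's range is limited). The gripper opens to 88 mm and grips with 3 to 60 N. Pads are 18 mm wide; open, the fingers measure 123 mm over their backs; the gripper's body (75 mm by 187 mm) begins 45 mm behind the grasp point.
Start: joints at [-83.503, 17.928, 85.812, -0, 76.261, -12.8], TCP at [0.173, -0.496, 0.239] pointing down, gripper open.
Joint ranges: [-168.41, 168.41], [-55.51, 124.54], [10.69, 146.95], [-70.63, 250.63], [1, 178], [-165.06, 165.06]. Speed limits (degrees/s): [136.94, 136.94, 172.46, 180, 180, 180].

INTERFACE

Orientations are given as [roll, pitch, yaw] about the fixed x, y, z axes, in that order (R = Rz(yaw) Ry(pitch) Rx(roll)).
In Python, from station import robot gives the robot as it stands.
- The arm moves only by the tool jog_arm, never from a script. Its argument "deltas" is text: rows parted by semicolons, each of 5 numbers parted by spaces: the opening, from -1 (shut) to 1 (fully open), so that 0 is half open, then the shift along the tool's x, y, z in m, then the turn about the tool's z in degrees. In form: fingers tx ty tz twist; .... A call has 1 to 20 rows; each row shifts and turns the commanded pose from where the row before left it, along the tool's axes as they then stand; what a row does not reach is not made up. A row lasts 1/8 s, in which the tool goes at most 62.5 mm and 10.7 degrees, less where a joint would pass 70% of its speed; a pose out of reach is approached as far as the arm can. A call with a gripper value outside its range is refused whole. The fingers move at their own pace and stop on an object; "grip_force" is the grip in N (left out, the last holds). Time passes only in rows, so rows that do not move let the fingers close. It gives the time, the measured TCP pose, the force, the opening and the grip force at its end, in the units of the state.
- robot.read_state(): the state, without advancing time (a new reading comes with each control period).
- robot.camera(name): name is "side" or "top" or "wrist"; returns a dict with "color" (400x640x3 uint8, red, green, blue), "range_z" (400x640 float32, m along the optical axis (not along the pixel's ray), 0 where there is no reading), "mtx" (3x3 intrinsics, pixels), "R" (3x3) and "t" (3): a world point X has camera coordinates R X + t; the wrist camera has in their place "mount" (4x4, takes a point from camera to tool coordinates, whose origin is the TCP and whose axes are the flange's). Camera axes: x right, y down, z forward; pixel columns grow to the right and rows downward; lengths in m; the calibration is good to about 2 mm. A picture is of the moment at which its call begins: read the wrist's pose just before it.
- robot.sign_off(): hands the job in; it is judged then, once.
The state is a dict: "time": time; "joints": joint angles; "qvel": joint speeds; "joint_torque": joint torques, N m; "eef_pos": TCP position; "tool_rot": TCP orientation; "force": force on the tool from outside, world axes, zero at the start; "torque": the same for the moment, N m; "grip_width": finger opening in m; "grasp_force": force on a finger pad.
Only numpy, scipy, OpenCV 4.12 (cv2) and the standard library are available. Lean on these libraries where they do the work, as an engineer would, in place of code of your own. Each camera call takes 0.05 s, during which the arm holds its last target. There are 200 camera calls.

TASK

Load every emery stick from the cork mat into the flattening press, each lying flat in a lane of its own with its bare wooden end sticking out at the front, slid fully home against the back bar. Then crank the handwheel clockwise until you feel it come up against its stop, back it off a quarter turn so that the platen does not bind, and let go. Leave the other things on the bench where they are.

Things in the scene. Friction and masses are not known exactly. Their poses are not given: they have to be found in the camera images.
- press: flattening press, fixed to the worktop. Origin: on the worktop under its screw; x runs along the lanes towards the back, z up. Aluminium base 6 mm thick, front edge at x = -75 mm, 192 mm wide (y). Three lanes open at the front (-x), closed by a back bar with its face at x = +75 mm. A 60 mm high bridge at x = -17 to +17 mm carries screw and handwheel
- platen_under (a point): middle of the front lower edge of the platen, the 9 mm plate over the lanes (x = -70 to +70 mm, y = -77 to +77 mm of the press). Its underside is 10 mm above the base with the wheel at its stop and 4 mm higher per turn of the wheel
- lane_0 (a point): middle of the mouth of the lane at press y = -52 mm, on the base's front edge, 6 mm above the worktop. Lane 28 mm wide, 150 mm deep to the back bar, between wooden rails 8 mm high (tops 14 mm above the worktop) with rounded noses. A stick pushed home lies on the base, its middle 23 mm past the mouth, its last 105 mm sticking out in front
- lane_1 (a point): middle of the mouth of the lane at press y = 0 mm, on the base's front edge, 6 mm above the worktop. Lane 28 mm wide, 150 mm deep to the back bar, between wooden rails 8 mm high (tops 14 mm above the worktop) with rounded noses. A stick pushed home lies on the base, its middle 23 mm past the mouth, its last 105 mm sticking out in front
- lane_2 (a point): middle of the mouth of the lane at press y = +52 mm, on the base's front edge, 6 mm above the worktop. Lane 28 mm wide, 150 mm deep to the back bar, between wooden rails 8 mm high (tops 14 mm above the worktop) with rounded noses. A stick pushed home lies on the base, its middle 23 mm past the mouth, its last 105 mm sticking out in front
- wheel (a joint): turning angle of the handwheel on the press, rad, about the vertical screw; 0 = firm stop with the platen fully down; grows counter-clockwise seen from above (platen rises), up to 21.5. To screw down, turn clockwise seen from above. Several turns open at the start. Light steady drag (about 1.5 N at the crank grip) and it stays where it is left
- wheel_axis (a point): point on the vertical screw axis, 98 mm above the worktop, level with the middle of the crank grip. The wheel is a flat spoked disc of 51 mm radius, 68 to 77 mm above the worktop, with a hub 81 mm high. A wall shelf overhangs the back of the worktop (from 580 mm ahead of the robot axis, underside 540 mm up): lift no higher than needed here
- crank_mid (a point): middle of the upright crank grip on the wheel: black cylinder 18 mm in diameter, 40 mm tall (78 to 118 mm above the worktop), 42 mm from the screw axis, spinning freely on its own pin, so a hand holding it can lead it round in a circle without turning
- mat: cork mat lying fixed on the worktop, 280 x 200 x 3 mm; origin: centre of its underside, long side along its x
- stick_0: emery stick: flat straight bar 22 mm wide, 255 mm long, 9 mm thick, about 50 g; grey-black abrasive over most of its length, the last 50 mm or so at one end is bare wood. Origin: centre of its underside; long axis = its y, the bare wooden end at +y, thickness along z. Lies flat on the cork mat at the start; may be absent
- stick_0_bare (a point): point on top of the bare wooden end of stick_0, on its centre line, 115 mm from the stick's middle (9 mm above its underside)
- stick_1: emery stick: flat straight bar 22 mm wide, 255 mm long, 9 mm thick, about 50 g; grey-black abrasive over most of its length, the last 50 mm or so at one end is bare wood. Origin: centre of its underside; long axis = its y, the bare wooden end at +y, thickness along z. Lies flat on the cork mat at the start; may be absent
- stick_1_bare (a point): point on top of the bare wooden end of stick_1, on its centre line, 115 mm from the stick's middle (9 mm above its underside)
- stick_2: emery stick: flat straight bar 22 mm wide, 255 mm long, 9 mm thick, about 50 g; grey-black abrasive over most of its length, the last 50 mm or so at one end is bare wood. Origin: centre of its underside; long axis = its y, the bare wooden end at +y, thickness along z. Lies flat on the cork mat at the start; may be absent
- stick_2_bare (a point): point on top of the bare wooden end of stick_2, on its centre line, 115 mm from the stick's middle (9 mm above its underside)
- flux_bottle: small brown dropper bottle, 34 mm wide, 102 mm tall, a bystander; origin: centre of underside
- bench_block: polished steel block 75 x 75 x 19 mm, a bystander; origin: centre of underside
- masking_roll: roll of tape lying flat, 104 mm across, 25 mm high, a bystander; origin: centre of underside

How it is judged:
By the outcome, as a careful person would: the job done as asked, in the order asked, and still so for the second after the job is handed in, with the robot touching nothing.
Of stick_0, stick_1, stick_2 only 2 to 3 are there at a start; the rules pass over those that are not, and their reading is None.
At some moment in a run one of stick_0, stick_1, stick_2 may be knocked a few centimetres aside while the robot is not near it.
Once in a run the grip may slacken for a moment while it holds something.
It also fails if it takes over 210 s, if anything falls off the work surface, if the arm or the gripper's body presses on something with over 40 N, if the wrist force passes 120 N, or if a joint passes its speed limit or range.

## Working session

There is one attempt and no reset: what is moved stays moved. The work goes in short steps, Python scripts to look and compute and a tool call to move; the robot and the scene stay as the last step left them, time stands still between calls to the robot, and variables do not carry over. Pictures are saved under pics/ and viewed, at most 14 in all, crops included, and the job is handed in when it is done.

Besides the shell and the picture viewer there is one more tool, called after ">>>" as name(argument=value, ...) on one line, values as JSON. jog_arm: Moves the arm, as the interface text tells. Its arguments: {"type":"object","properties":{"deltas":{"type":"string"},"grip_force":{"type":"number"}},"required":["deltas"]}

```bash
mkdir -p pics; ls; cat > h.py <<'E'
import numpy as np, cv2
from station import robot
def cam(n):
    s=robot.read_state(); c=robot.camera(n)
    if n=='wrist':
        from scipy.spatial.transform import Rotation as Ro
        T=np.eye(4);T[:3,:3]=Ro.from_euler('xyz',s['tool_rot'],degrees=True).as_matrix();T[:3,3]=s['eef_pos']
        W=T@c['mount']
        c['R']=W[:3,:3].T; c['t']=-c['R']@W[:3,3]
    return c
def world(c):
    h,w=c['range_z'].shape
    u,v=np.meshgrid(np.arange(w),np.arange(h))
    z=c['range_z']; K=c['mtx']
    P=np.stack([(u-K[0,2])/K[0,0]*z,(v-K[1,2])/K[1,1]*z,z],-1)
    X=(P-c['t'])@c['R']
    X[z==0]=np.nan
    return X
def plane(c,u,v,h):
    d=c['R'].T@np.linalg.solve(c['mtx'],[u,v,1.]); o=-c['R'].T@c['t']
    return o+d*(h-o[2])/d[2]
def save(c,n,crop=None,s=1):
    im=c['color'][:,:,::-1]
    if crop: im=im[crop[1]:crop[3],crop[0]:crop[2]]
    cv2.imwrite('pics/'+n,cv2.resize(im,None,fx=s,fy=s))
E
python3 - <<'E'
from h import *
c=cam('top');save(c,'top.png');np.savez('top.npz',X=world(c),**{k:c[k] for k in('color','R','t','mtx','range_z')})
c=cam('side');save(c,'side.png')
print(robot.read_state())
E
```

```text
pics
{'time': 0.1, 'joints': array([-8.35031449e+01,  1.79566369e+01,  8.58468989e+01,  3.64100743e-04,
        7.62599812e+01, -1.27988029e+01]), 'qvel': array([ 0.0722432 , -0.01082099, -0.13520586,  0.04926516,  0.01124141,
        0.05100646]), 'joint_torque': array([ 1.39019594e-03, -4.02817619e+01, -2.52644938e+01,  6.94537698e-02,
        3.42250080e-02, -7.04102308e-05]), 'eef_pos': array([ 0.17345868, -0.4953059 ,  0.23823285]), 'tool_rot': array([-1.79938139e+02, -1.44156005e-02,  1.92955636e+01]), 'force': array([-0.97283437,  0.06507947,  0.7440357 ]), 'torque': array([-0.03249495, -0.00409254,  0.00577612]), 'grasp_force': 0.0, 'grip_width': 0.08786098369639883}
```

View pics/top.png

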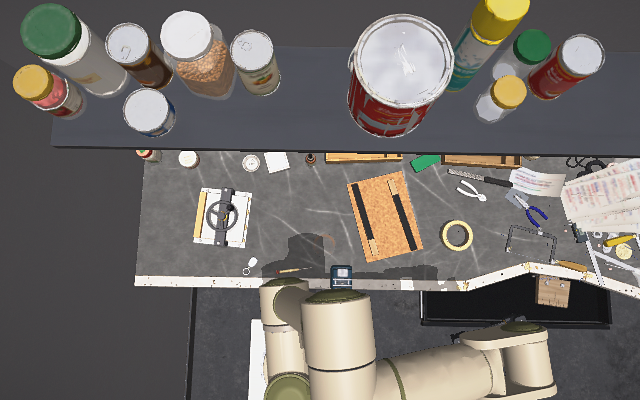

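View pics/side.png

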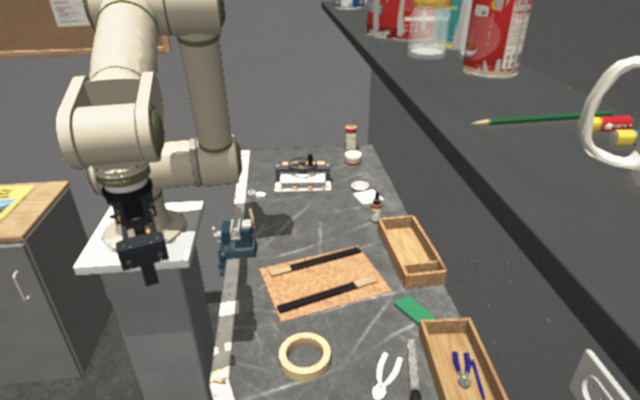

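The top view shows two sticks on the mat (bare ends at about (374,247) and (393,180)), the press at (222,217), and no stick_2. Now the measurements.

```bash
python3 - <<'E'
from h import *
d=np.load('top.npz');c={k:d[k] for k in d};X=c['X']
for n,u,v,h in [('tl',347,185,.003),('tr',402,171,.003),('br',423,247,.003),('bl',370,262,.003),('pressfront?',247,218,0.014),('roll',457,235,.025)]:
    print(n,plane(c,u,v,h).round(3),X[v,u].round(3))
save(c,'crop1.png',(180,160,440,280),3)
E
```

```text
tl [ 0.609 -0.156  0.003] [ 0.609 -0.156  0.002]
tr [ 0.662 -0.348  0.003] [ 0.664 -0.35  -0.002]
br [ 0.399 -0.418  0.003] [ 0.399 -0.418  0.002]
bl [ 0.345 -0.237  0.003] [ 0.345 -0.238 -0.001]
pressfront? [0.486 0.185 0.014] [0.487 0.187 0.005]
roll [ 0.441 -0.527  0.025] [ 0.443 -0.537 -0.003]
```

View pics/crop1.png

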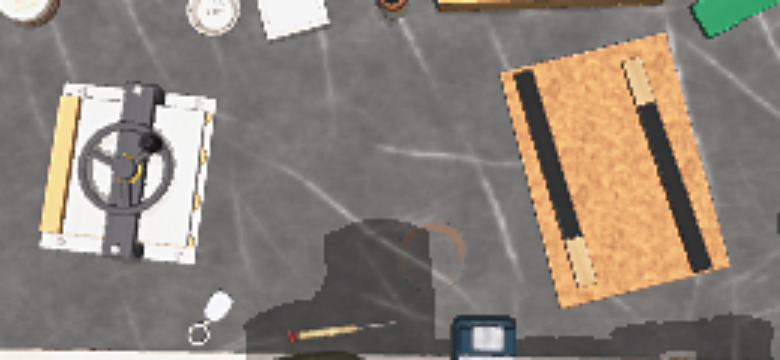

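The crop shows the left stick, A, with its bare end at (585,285), and the right stick, B, with its bare end at (632,58). The press back bar is on the left and the lane mouths open to the right, towards world -y.

```bash
python3 - <<'E'
from h import *
d=np.load('top.npz');c={k:d[k] for k in d}
f=lambda u,v,h: plane(c,u/3+180,v/3+160,h)[:2]
for n,a,b in [('A bare>far',(585,285),(523,72)),('B',(632,58),(702,270))]:
    p,q=f(*a,.012),f(*b,.012);print(n,p.round(3),q.round(3),'mid',((p+q)/2).round(3),'L',np.linalg.norm(p-q).round(3),'bare dir',np.degrees(np.arctan2(*(p-q)[::-1])).round(1))
P=[f(*a,.006) for a in[(66,82),(216,98),(193,264),(40,248)]];print('press corners',np.round(P,3),[np.degrees(np.arctan2(*(e)[::-1])).round(1) for e in(P[0]-P[1],P[3]-P[2],P[0]-P[3],P[1]-P[2])])
w=robot.camera('wrist');print(w['mount'].round(3),w['mtx'].round(0))
print('hub',f(126,168,.081),'crank',f(152,141,.118))
E
```

```text
A bare>far [ 0.369 -0.253] [ 0.611 -0.181] mid [ 0.49  -0.217] L 0.253 bare dir -163.5
B [ 0.63  -0.307] [ 0.389 -0.385] mid [ 0.509 -0.346] L 0.254 bare dir 17.9
press corners [[0.591 0.348]
 [0.576 0.173]
 [0.385 0.191]
 [0.399 0.366]] [np.float64(84.9), np.float64(85.2), np.float64(-5.4), np.float64(-5.4)]
[[ 0.    -0.964 -0.267  0.069]
 [ 1.     0.     0.     0.001]
 [-0.    -0.267  0.964 -0.146]
 [ 0.     0.     0.     1.   ]] [[281.   0. 317.]
 [  0. 281. 200.]
 [  0.   0.   1.]]
hub [0.486058   0.25202609] crank [0.51184295 0.21584717]
```

>>> jog_arm(deltas="1 .042 -.0152 0 0;1 .042 -.0152 0 0;1 .042 -.0152 0 0;1 .042 -.0152 0 0;1 .042 -.0152 0 0;1 .042 -.0152 0 0;1 .042 -.0152 0 0;1 .042 -.0152 0 2.8;1 0 0 0 0;1 0 0 0 0", grip_force=40)

```text
time: 1.4
eef_pos: [0.45, -0.27, 0.2385]
tool_rot: [-180.0, 0.0, 16.5]
force: [0.3, -0.2, 0.1]
grip_width: 0.0879
grasp_force: 0.0
```

```bash
cat >> h.py <<'E'
def sticks(c):
    """world poses of sticks on the mat from a picture: dark abrasive by colour, direction of bare end by tan colour"""
    X=world(c); hsv=cv2.cvtColor(c['color'],cv2.COLOR_RGB2HSV).astype(int)
    dark=(hsv[...,2]<75)&(X[...,2]>.006)&(X[...,2]<.02)
    n,l,st,ce=cv2.connectedComponentsWithStats(dark.astype(np.uint8))
    out=[]
    for i in range(1,n):
        if st[i,4]<400: continue
        v,u=np.where(l==i)
        pts=np.array([plane(c,a,b,.012)[:2] for a,b in zip(u[::2],v[::2])],np.float32)
        (cx,cy),(w,h),an=cv2.minAreaRect(pts)
        out.append((np.round([cx,cy],4),np.round([w,h],4),round(an,1)))
    return out
E
python3 - <<'E'
from h import *
c=cam('wrist');save(c,'w1.png');s=robot.read_state();print(s['eef_pos'].round(4),s['tool_rot'].round(2))
for o in sticks(c):print(o)
E
```

```text
[ 0.4498 -0.2703  0.2386] [-1.7999e+02  2.0000e-02  1.6470e+01]
(array([ 0.557 , -0.1999]), array([0.1198, 0.0223]), 17.3)
(array([ 0.4842, -0.3552]), array([0.1988, 0.0225]), 18.8)
```

View pics/w1.png

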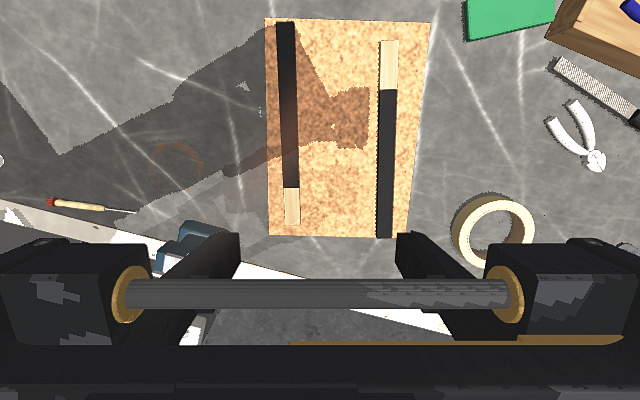

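The wrist view shows A with its bare end at (291,205) and B with its bare end at (388,60), both as mapped. I'll grasp A 60 mm from its middle.

>>> jog_arm(deltas=".3 -.0053 -.035 .0 -.7;.3 0 0 .05 0;.3 0 0 .05 0;.3 0 0 .05 0;.3 0 0 .04 0;.3 0 0 .025 0;.3 0 0 .018 0;.3 0 0 0 0;-1 0 0 0 0;-1 0 0 0 0;-1 0 0 0 0;-1 0 0 0 0;-1 0 0 0 0", grip_force=45)

```text
time: 3.08
eef_pos: [0.4354, -0.2377, 0.0059]
tool_rot: [180.0, -0.0, 17.2]
force: [-1.1, 0.3, 2.9]
grip_width: 0.0214
grasp_force: 45.0
```

>>> jog_arm(deltas="-1 0 0 -.025 0;-1 0 0 -.035 0;-1 0 0 -.035 0;-1 .0056 -.0328 0 0;-1 .0056 -.0328 0 0;-1 .0056 -.0328 0 0;-1 .0056 -.0328 0 0;-1 .0056 -.0328 0 0;-1 .0057 -.033 0 0;-1 0 0 0 -9.7;-1 0 0 0 -9.7;-1 0 0 0 -9.7;-1 0 0 0 -9.7;-1 0 0 0 -9.7;-1 0 0 0 -9.7;-1 0 0 0 -9.6;-1 0 0 0 0;-1 0 0 0 0")

```text
time: 5.32
eef_pos: [0.4093, -0.0395, 0.1007]
tool_rot: [-180.0, -0.0, 84.8]
force: [0.2, -0.1, -0.6]
grip_width: 0.0211
grasp_force: 45.0
```

```bash
python3 - <<'E'
from h import *
s=robot.read_state();print(s['eef_pos'].round(4),s['tool_rot'].round(2),s['joints'].round(0),s['grip_width'])
c=cam('wrist');save(c,'w2.png');np.savez('w2.npz',X=world(c),**{k:c[k] for k in('color','R','t','mtx','range_z')})
E
```

```text
[ 0.4093 -0.0395  0.1007] [-180.     -0.     84.81] [-22.  14. 114.   0.  51. -17.] 0.021110294771095904
```

View pics/w2.png

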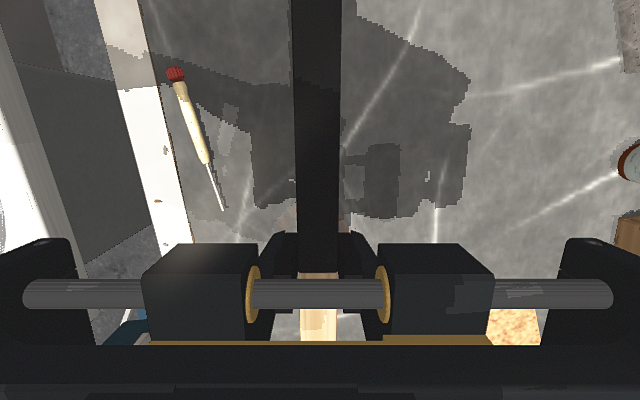

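The stick is held straight, with the fingers at about (318,270). The press is out of view, so I'll look from higher and further forward.

>>> jog_arm(deltas="-1 0 0 -.05 0;-1 0 0 -.05 0;-1 0 0 -.05 0;-1 .045 -.02 0 0;-1 .045 -.02 0 0;-1 .045 -.02 0 0;-1 0 0 0 0;-1 0 0 0 0")

```text
time: 6.38
eef_pos: [0.3615, 0.0999, 0.2507]
tool_rot: [180.0, 0.0, 85.0]
force: [0.1, 0.1, -0.9]
grip_width: 0.0217
grasp_force: 45.0
```

```bash
python3 - <<'E'
from h import *
s=robot.read_state();print(s['eef_pos'].round(4),s['tool_rot'].round(2))
c=cam('wrist');save(c,'w3.png');np.savez('w3.npz',X=world(c),**{k:c[k] for k in('color','R','t','mtx','range_z')})
E
```

```text
[0.3615 0.0999 0.2507] [1.7999e+02 1.0000e-02 8.4950e+01]
```

View pics/w3.png

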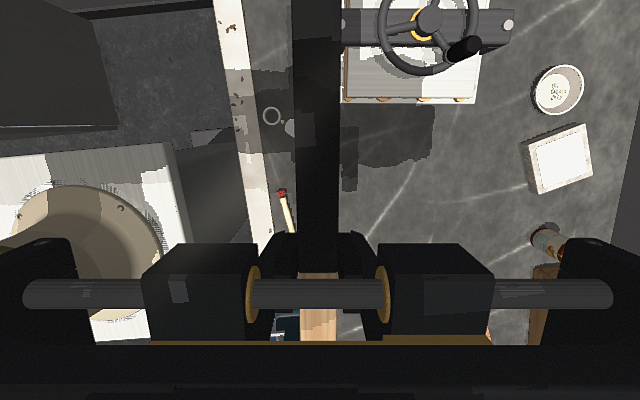

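```bash
python3 - <<'E'
from h import *
d=np.load('w3.npz');c={k:d[k] for k in d}
save(c,'w3c.png',(330,0,530,130),4)
X=c['X'];
for v in (60,80,95,98,101,104,108): print(v,[(u,*X[v,u].round(3)) for u in (355,400,440,474)])
E
```

```text
60 [(355, np.float64(0.418), np.float64(0.233), np.float64(0.036)), (400, np.float64(0.459), np.float64(0.222), np.float64(0.076)), (440, np.float64(0.518), np.float64(0.224), np.float64(0.035)), (474, np.float64(0.558), np.float64(0.221), np.float64(0.035))]
80 [(355, np.float64(0.418), np.float64(0.212), np.float64(0.034)), (400, np.float64(0.471), np.float64(0.207), np.float64(0.035)), (440, np.float64(0.519), np.float64(0.203), np.float64(0.034)), (474, np.float64(0.559), np.float64(0.199), np.float64(0.035))]
95 [(355, np.float64(0.417), np.float64(0.195), np.float64(0.035)), (400, np.float64(0.471), np.float64(0.19), np.float64(0.034)), (440, np.float64(0.519), np.float64(0.186), np.float64(0.035)), (474, np.float64(0.576), np.float64(0.183), np.float64(0.004))]
98 [(355, np.float64(0.42), np.float64(0.193), np.float64(0.006)), (400, np.float64(0.479), np.float64(0.188), np.float64(0.007)), (440, np.float64(0.531), np.float64(0.183), np.float64(0.006)), (474, np.float64(0.575), np.float64(0.179), np.float64(0.006))]
101 [(355, np.float64(0.42), np.float64(0.189), np.float64(0.007)), (400, np.float64(0.479), np.float64(0.184), np.float64(0.005)), (440, np.float64(0.531), np.float64(0.18), np.float64(0.006)), (474, np.float64(0.576), np.float64(0.176), np.float64(0.006))]
104 [(355, np.float64(0.421), np.float64(0.186), np.float64(-0.001)), (400, np.float64(0.48), np.float64(0.181), np.float64(0.001)), (440, np.float64(0.534), np.float64(0.176), np.float64(-0.001)), (474, np.float64(0.58), np.float64(0.172), np.float64(-0.001))]
108 [(355, np.float64(0.42), np.float64(0.181), np.float64(-0.001)), (400, np.float64(0.481), np.float64(0.175), np.float64(-0.001)), (440, np.float64(0.534), np.float64(0.171), np.float64(0.001)), (474, np.float64(0.58), np.float64(0.167), np.float64(0.0))]
```

View pics/w3c.png

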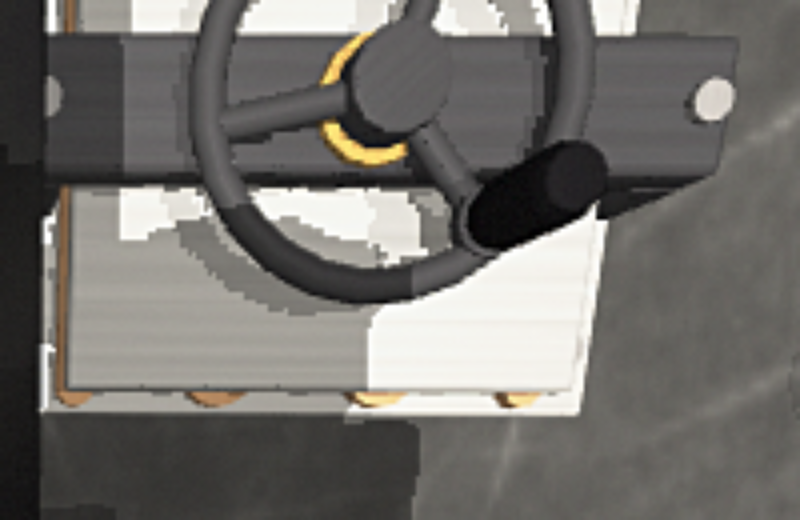

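The crop shows the noses at x of about 75, 213, 377 and 518 (row 398), the base's front corners at (42,412) and (580,413), and the platen's front corners at (62,388) and (572,388).

```bash
python3 - <<'E'
from h import *
d=np.load('w3.npz');c={k:d[k] for k in d}
f=lambda u,v,h: plane(c,330+u/4,v/4,h)[:2]
ax=np.array([np.cos(np.radians(85)),np.sin(np.radians(85))]);ay=np.array([-ax[1],ax[0]])
for n,a,b,h,x in [('base',(42,412),(580,413),.006,-.075),('plat',(62,388),(572,388),.035,-.070),('nose',(213,398),(377,398),.013,-.072),('outer',(75,398),(518,398),.013,-.072)]:
    p,q=f(*a,h),f(*b,h);e=p-q;m=(p+q)/2
    print(n,p.round(4),q.round(4),'w',np.linalg.norm(e).round(4),'yaw',(np.degrees(np.arctan2(e[1],e[0]))-90).round(2),'origin',(m-x*ax).round(4))
print('crank',f(588,170,.118),f(480,232,.078),'hub',f(400,75,.081))
E
```

```text
base [0.4008 0.1885] [0.5773 0.1727] w 0.1772 yaw 84.87 origin [0.4956 0.2553]
plat [0.4049 0.1933] [0.5589 0.1797] w 0.1546 yaw 84.97 origin [0.488  0.2563]
nose [0.4554 0.1876] [0.5081 0.1829] w 0.0529 yaw 84.97 origin [0.488 0.257]
outer [0.4111 0.1915] [0.5533 0.1789] w 0.1428 yaw 84.97 origin [0.4885 0.2569]
crank [0.51594331 0.22278835] [0.51030179 0.21865789] hub [0.48791285 0.25550328]
```

>>> jog_arm(deltas="-1 -.0443 .0201 0 0;-1 -.0443 .0201 0 0;-1 -.0444 .0201 0 0;-1 0 0 .05 0;-1 0 0 .05 0;-1 0 0 .05 0;-1 0 0 .04 0;-1 0 0 .025 0;-1 0 0 .0147 0;-1 0 0 0 0;-1 0 0 0 0")

```text
time: 7.8
eef_pos: [0.4102, -0.0382, 0.0215]
tool_rot: [180.0, 0.0, 84.9]
force: [0.3, 0.4, -1.2]
grip_width: 0.0213
grasp_force: 45.0
```

```bash
python3 - <<'E'
from h import *
d=np.load('w3.npz');X=d['X'];print('w3 stick z',[X[v,312:325,2].mean().round(4) for v in (5,60,120,180,220)])
s=robot.read_state();print(s['eef_pos'].round(4),s['force'])
c=cam('wrist');X=world(c);print([np.nanmedian(X[v-2:v+3,315:322],axis=(0,1)).round(4) for v in (5,60,120,180,220)]);save(c,'w4.png')
r=X[60];m=(r[:,2]>.008)&(r[:,2]<.03);print(r[m][:,0].min(),r[m][:,0].max())
for v in(5,60,120,200):
  r=X[v];m=(r[:,2]>.006)&(r[:,2]<.04)&(np.abs(np.arange(640)-318)<60);q=r[m];print(v,q[0].round(4),q[-1].round(4))
E
```

```text
w3 stick z [np.float64(0.2564), np.float64(0.2559), np.float64(0.256), np.float64(0.2562), np.float64(0.2563)]
[ 0.4102 -0.0382  0.0215] [ 0.33823404  0.44644516 -1.23962865]
[array([0.4219, 0.0804, 0.0206]), array([0.4198, 0.0574, 0.0216]), array([0.4174, 0.0302, 0.0233]), array([0.4149, 0.0007, 0.0252]), array([ 0.413 , -0.0208,  0.0261])]
0.30370329166108473 0.43020413678883235
5 [0.4109 0.0818 0.019 ] [0.4324 0.0798 0.0191]
60 [0.4086 0.0583 0.022 ] [0.4302 0.0564 0.0216]
120 [0.4061 0.0312 0.0229] [0.4278 0.0293 0.0233]
200 [ 0.4029 -0.0091  0.0252] [ 0.4243 -0.0107  0.0264]
```

The stick has drooped about 3° since the last look: its tip is at z≈8 mm and its yaw is still true. I'll enter at this height and flatten it against the base as it goes in.

>>> jog_arm(deltas="-1 0 -.001 -.0015 0;-1 .015 0 0 0;-1 .02 0 0 0;-1 .02 0 0 0;-1 .015 0 0 0;-1 .015 0 0 0;-1 .015 0 0 0;-1 0 0 0 0")

```text
time: 8.85
eef_pos: [0.4175, 0.063, 0.0225]
tool_rot: [-180.0, 0.0, 85.1]
force: [0.1, -0.6, -0.4]
grip_width: 0.0213
grasp_force: 45.0
```

```bash
python3 - <<'E'
from h import *
s=robot.read_state();print(s['eef_pos'].round(4),s['force'])
c=cam('wrist');X=world(c);save(c,'w5.png',(200,0,500,240),2.5)
for v in(20,60,100,150,200):
  r=X[v];m=(r[:,2]>.0)&(r[:,2]<.04)&(np.abs(np.arange(640)-318)<22);q=r[m];print(v,q[0].round(4),q[-1].round(4),X[v,318].round(4))
E
```

```text
[0.4175 0.063  0.0225] [ 0.0520614  -0.55947499 -0.43914649]
20 [0.4187 0.1762 0.0221] [0.4379 0.1745 0.0223] [0.4283 0.1756 0.0215]
60 [0.4171 0.1593 0.0236] [0.4367 0.1576 0.0233] [0.4269 0.1587 0.0221]
100 [0.4152 0.1417 0.0231] [0.4356 0.1399 0.0235] [0.4254 0.1408 0.0226]
150 [0.4127 0.1178 0.0244] [0.434  0.1159 0.0242] [0.4233 0.1168 0.024 ]
200 [0.4102 0.0922 0.0267] [4.336e-01 8.280e-02 2.000e-04] [0.4212 0.0913 0.0266]
```

View pics/w5.png

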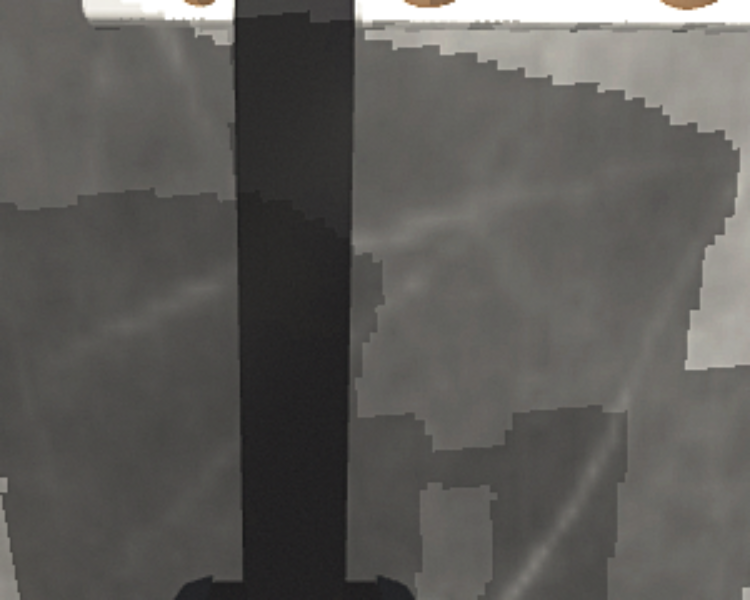

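The stick sits in lane 2 between the noses at (200,2) and (430,2). I'll lower it as it slides in.

>>> jog_arm(deltas="-1 .012 0 .004 0;-1 .012 0 .003 0;-1 .012 0 .003 0;-1 .012 0 .0025 0;-1 .01 0 0 0;-1 0 0 0 0")

```text
time: 9.65
eef_pos: [0.4227, 0.1207, 0.0101]
tool_rot: [180.0, -0.0, 85.1]
force: [-0.0, 0.7, 0.5]
grip_width: 0.0213
grasp_force: 45.0
```

>>> jog_arm(deltas="-1 .012 0 0 0;-1 .008 0 0 0;-1 .003 0 0 0;-1 .002 0 0 0;-1 .002 0 0 0;-1 .002 0 0 0;-1 0 0 0 0")

```text
time: 10.52
eef_pos: [0.4252, 0.149, 0.01]
tool_rot: [180.0, -0.0, 85.0]
force: [0.6, 1.3, 0.7]
grip_width: 0.0212
grasp_force: 45.0
```

```bash
python3 - <<'E'
from h import *
c=cam('wrist');X=world(c);save(c,'w6.png',(200,0,500,240),2.5)
for v in(60,100,130,160,200):
  r=X[v];m=(r[:,2]>.0)&(r[:,2]<.04)&(np.abs(np.arange(640)-318)<22);q=r[m];print(v,q[0].round(4),q[-1].round(4),X[v,318].round(4))
E
```

```text
60 [0.426  0.2405 0.0352] [0.4425 0.2393 0.0342] [0.4342 0.2399 0.0348]
100 [0.4244 0.2259 0.0341] [0.4415 0.2244 0.0344] [0.4329 0.225  0.0358]
130 [0.4232 0.214  0.0353] [0.4407 0.2125 0.0345] [0.4319 0.2133 0.035 ]
160 [0.4218 0.2015 0.0341] [0.4398 0.2001 0.0357] [0.4308 0.2008 0.0348]
200 [0.4181 0.1788 0.0163] [4.405e-01 1.723e-01 1.000e-04] [0.4289 0.1778 0.0159]
```

Stick top at 16 mm, nearly home. I'll creep on until contact.

>>> jog_arm(deltas="-1 .0015 0 0.0004 0;-1 .0015 0 0 0;-1 .0015 0 0 0;-1 0 0 0 0")

```text
time: 11.08
eef_pos: [0.4246, 0.1505, 0.0091]
tool_rot: [-179.8, 0.3, 85.1]
force: [-3.5, -27.6, 1.3]
grip_width: 0.0214
grasp_force: 45.0
```

>>> jog_arm(deltas="-1 -.0025 0 0 0;-1 0 0 0 0;0 0 0 0 0;0 0 0 0 0;0 0 0 0 0;0 0 0 0 0;0 0 0 -.04 0;0 0 0 -.05 0;0 -.03 0 -.05 0;0 -.03 0 -.05 0;0 0 0 0 0")

```text
time: 12.45
eef_pos: [0.4214, 0.0899, 0.2027]
tool_rot: [179.6, -0.0, 84.9]
force: [0.1, 1.4, -1.3]
grip_width: 0.0443
grasp_force: 0.0
```

```bash
python3 - <<'E'
from h import *
s=robot.read_state();print(s['eef_pos'].round(4),s['tool_rot'].round(2))
c=cam('wrist');save(c,'w7.png');np.savez('w7.npz',X=world(c),**{k:c[k] for k in('color','R','t','mtx')})
c=cam('top');
for o in sticks(c):print(o)
E
```

```text
[0.4214 0.0899 0.2027] [179.61  -0.    84.88]
```

View pics/w7.png

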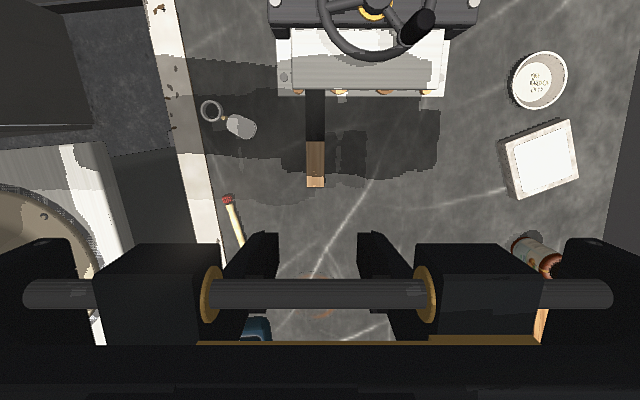

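Stick A lies in the near lane, home, with its bare end at (315,187). Now to stick B.

>>> jog_arm(deltas=".3 -.0501 .0219 0 0;.3 -.0501 .0219 0 0;.3 -.0501 .0219 0 0;.3 -.0501 .0219 0 0;.3 -.0501 .0219 0 0;.3 -.0501 .0219 0 0;.3 -.0501 .0219 0 0;.3 -.0501 .0219 0 0;.3 0 0 0 -10.3;.3 0 0 0 -10.3;.3 0 0 0 -10.3;.3 0 0 0 -10.3;.3 0 0 0 -10.3;.3 0 0 0 -10.3;.3 0 0 0 -10.3;.3 0 0 0 -10.3;.3 0 0 0 -10.3;.3 0 0 0 -10.3;.3 0 0 0 -10.1;.3 0 0 0 0")

```text
time: 15.05
eef_pos: [0.5598, -0.3225, 0.1975]
tool_rot: [179.8, -0.1, -161.9]
force: [-0.6, 0.1, 0.0]
grip_width: 0.0571
grasp_force: 0.0
```

```bash
python3 - <<'E'
from h import *
d=np.load('w7.npz');c={k:d[k] for k in d}
ax=np.array([.0872,.9962])
for n,u,v,h in[('end',315,187,.015),('mouth',282,97,.006),('mouthR',441,95,.006)]: p=plane(c,u,v,h)[:2];print(n,p,'px',(p-[.488,.2565])@ax)
s=robot.read_state();print(s['eef_pos'].round(4),s['tool_rot'].round(2),s['joints'].round(0))
c=cam('wrist');save(c,'w8.png')
for o in sticks(c):print(o)
E
```

```text
end [0.41988004 0.08144782] px -0.18032704555556908
mouth [0.39160573 0.18826182] px -0.07638445947361651
mouthR [0.57385751 0.17427759] px -0.07442319436091717
[ 0.5598 -0.3225  0.1975] [ 1.7984e+02 -9.0000e-02 -1.6194e+02] [ -40.   35.   66.    0.   79. -148.]
(array([ 0.3294, -0.1441]), array([0.076 , 0.0242]), 79.3)
(array([ 0.4255, -0.3761]), array([0.074 , 0.0213]), 18.1)
(array([ 0.6341, -0.6594]), array([0.058 , 0.0237]), 79.7)
(array([ 0.5456, -0.3354]), array([0.0678, 0.0212]), 18.2)
```

View pics/w8.png

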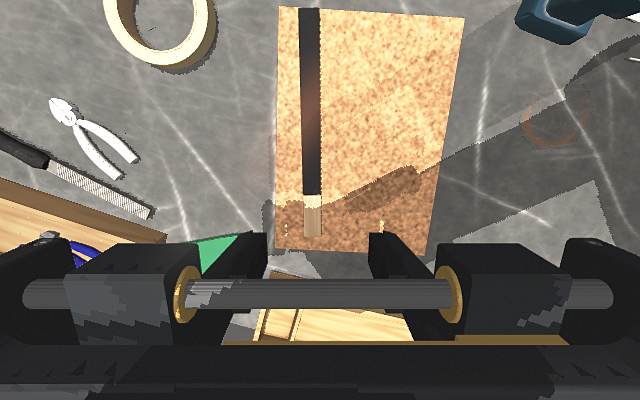

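B lies where it did before: abrasive from (310,10) to (312,195), bare end at (312,235). Grasping it.

>>> jog_arm(deltas=".3 -.0011 -.0078 0 -.3;.3 0 0 .05 0;.3 0 0 .05 0;.3 0 0 .05 0;.3 0 0 .025 0;.3 0 0 .0165 0;.3 0 0 0 0;.3 0 0 0 0;-1 0 0 0 0;-1 0 0 0 0;-1 0 0 0 0;-1 0 0 0 0;-1 0 0 0 0;-1 0 0 -.01 0;-1 0 0 -.025 0;-1 0 0 -.035 0;-1 0 0 -.025 0;-1 0 0 0 0", grip_force=60)

```text
time: 17.35
eef_pos: [0.5639, -0.3311, 0.1054]
tool_rot: [-179.8, 0.1, -161.6]
force: [0.0, -0.4, -1.8]
grip_width: 0.0205
grasp_force: 60.0
```

>>> jog_arm(deltas="-1 -.006 .0408 0 0;-1 -.006 .0408 0 0;-1 -.006 .0408 0 0;-1 -.006 .0408 0 0;-1 -.006 .0408 0 0;-1 -.006 .0408 0 0;-1 -.006 .0408 0 0;-1 0 0 0 10.3;-1 0 0 0 10.3;-1 0 0 0 10.3;-1 0 0 0 10.3;-1 0 0 0 10.3;-1 0 0 0 10.3;-1 0 0 0 10.3;-1 0 0 0 10.3;-1 0 0 0 10.3;-1 0 0 0 10.3;-1 0 0 0 10.4;-1 0 0 0 0;-1 0 0 0 0")

```text
time: 19.85
eef_pos: [0.5126, -0.0462, 0.1026]
tool_rot: [-179.9, -0.0, 85.2]
force: [-0.3, -0.5, -0.3]
grip_width: 0.0205
grasp_force: 60.0
```

```bash
cat > st.py <<'E'
from h import *
s=robot.read_state();print(s['eef_pos'].round(4),s['tool_rot'].round(2),s['force'].round(1))
c=cam('wrist');X=world(c);z=s['eef_pos'][2]
for v in(5,60,120,180,210):
  r=X[v];m=(np.abs(r[:,2]-z)<.02)&(np.abs(np.arange(640)-318)<28);q=r[m];print(v,q[0].round(4),q[-1].round(4),'z',np.median(q[:,2]).round(4),'lat off lane0',((q[0]+q[-1])/2)[:2].dot([.9962,-.0872])-np.dot([.5398,.2520],[.9962,-.0872]))
E
python3 st.py
```

```text
[ 0.5126 -0.0462  0.1026] [-1.7995e+02 -1.0000e-02  8.5200e+01] [-0.3 -0.5 -0.3]
5 [0.5129 0.0722 0.1046] [0.5347 0.0706 0.1041] z 0.1053 lat off lane0 -0.00018752747127293024
60 [0.511  0.0498 0.1053] [0.5323 0.0479 0.1059] z 0.1056 lat off lane0 -0.0003565068601493193
120 [0.5087 0.0231 0.1055] [0.5303 0.0213 0.1048] z 0.1055 lat off lane0 -0.00018325854426071153
180 [ 0.5061 -0.0068  0.1048] [ 0.5273 -0.0085  0.1053] z 0.1058 lat off lane0 -0.0003549157658091495
210 [ 0.5045 -0.023   0.1053] [ 0.5263 -0.0248  0.1052] z 0.1058 lat off lane0 -0.0002703020654105659
```

>>> jog_arm(deltas="-1 0 0 .02 0;-1 0 0 .025 0;-1 0 0 .02 0;-1 0 0 .012 0;-1 0 0 .007 0;-1 0 0 .003 0;-1 0 0 0 0;-1 0 0 0 0")

```text
time: 20.9
eef_pos: [0.5131, -0.0464, 0.0166]
tool_rot: [180.0, 0.0, 85.0]
force: [-1.1, -0.4, -0.4]
grip_width: 0.0206
grasp_force: 60.0
```

```bash
python3 st.py
```

```text
[ 0.5131 -0.0464  0.0166] [1.7995e+02 1.0000e-02 8.5000e+01] [-1.1 -0.4 -0.4]
5 [5.116e-01 7.870e-02 1.000e-04] [ 5.386e-01  7.640e-02 -1.000e-04] z 0.0191 lat off lane0 0.0005689675886425549
60 [ 0.5086  0.054  -0.0016] [0.537  0.051  0.0008] z 0.0194 lat off lane0 0.0004838368933273163
120 [0.5054 0.0234 0.0007] [0.5352 0.0208 0.0008] z 0.0195 lat off lane0 0.0006159045460638612
180 [ 0.5015 -0.0105 -0.0009] [ 0.5332 -0.0131  0.    ] z 0.0196 lat off lane0 0.0006114107118228018
210 [ 0.4993 -0.0291 -0.0012] [ 5.321e-01 -3.160e-02 -1.000e-04] z 0.0196 lat off lane0 0.0006169573848922028
```

>>> jog_arm(deltas="-1 0.01 0 .001 0;-1 .02 0 .001 0;-1 .02 0 0 0;-1 .02 0 0 0;-1 .02 0 0 0;-1 .02 0 0 0;-1 .02 0 0 0;-1 .02 0 .0005 0;-1 .015 0 .0005 0;-1 .01 0 .0005 0;-1 .006 0 0 0;-1 0 0 0 0;-1 0 0 0 0")

```text
time: 22.58
eef_pos: [0.5286, 0.1336, 0.0126]
tool_rot: [-180.0, 0.0, 85.0]
force: [-0.9, 0.3, -0.5]
grip_width: 0.0209
grasp_force: 60.0
```

>>> jog_arm(deltas="-1 .003 0 0 0;-1 .003 0 0 0;-1 .0015 0 0 0;-1 .0015 0 0 0;-1 .0015 0 0 0;-1 0 0 0 0")

```text
time: 23.32
eef_pos: [0.5294, 0.1437, 0.0125]
tool_rot: [-180.0, 0.1, 85.0]
force: [-1.0, -5.5, -1.1]
grip_width: 0.0208
grasp_force: 60.0
```

>>> jog_arm(deltas="-1 .0015 0 0 0;-1 .0015 0 0 0;-1 0 0 0 0")

```text
time: 23.7
eef_pos: [0.5295, 0.1441, 0.0123]
tool_rot: [-179.9, 0.3, 85.0]
force: [-2.1, -23.7, 1.2]
grip_width: 0.0207
grasp_force: 60.0
```

>>> jog_arm(deltas="-1 -.0025 0 0 0;-1 0 0 0 0;0 0 0 0 0;0 0 0 0 0;0 0 0 0 0;0 0 0 0 0;0 0 0 -.04 0;0 0 0 -.05 0;0 -.03 0 -.05 0;0 -.03 0 -.05 0;0 0 0 0 0;0 0 0 0 0")

```text
time: 25.2
eef_pos: [0.524, 0.0855, 0.2018]
tool_rot: [-179.9, -0.0, 85.0]
force: [0.1, 0.2, -0.9]
grip_width: 0.0441
grasp_force: 0.0
```

```bash
python3 - <<'E'
from h import *
s=robot.read_state();print(s['eef_pos'].round(4),s['tool_rot'].round(2),s['joints'].round(0))
c=cam('wrist');save(c,'w9.png');np.savez('w9.npz',X=world(c),**{k:c[k] for k in('color','R','t','mtx')})
E
```

```text
[0.524  0.0855 0.2018] [-1.7993e+02 -1.0000e-02  8.4990e+01] [-3. 20. 88.  0. 72.  2.]
```

View pics/w9.png

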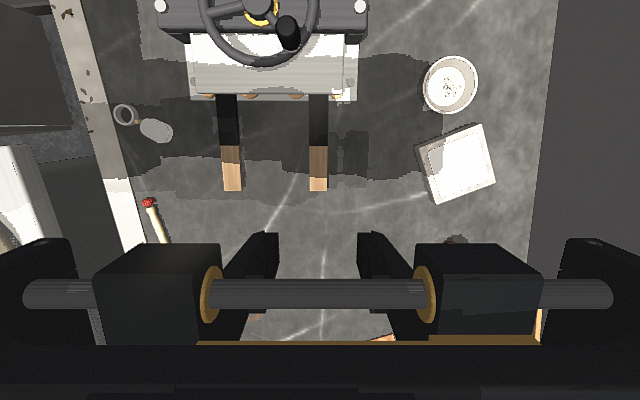

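Both sticks lie in their own lanes with bare ends at (232,190) and (319,190). Next I'll measure the ends and the crank.

```bash
python3 - <<'E'
from h import *
O=np.array([.488,.2565]);ax=np.array([.0872,.9962])
d=np.load('w9.npz');c={k:d[k] for k in d}
for u,v in[(232,190),(319,190)]: p=plane(c,u,v,.015)[:2];print('end',(p-O)@ax, (p-O)@[-.9962,.0872])
for f in('w3','w7','w9'):
  X=np.load(f+'.npz')['X'];m=(X[...,2]>.112)&(X[...,2]<.122)&(np.hypot(X[...,0]-.488,X[...,1]-.2565)<.06)
  q=X[m];
  if len(q)>5:
    (cx,cy),r=cv2.minEnclosingCircle(q[:,:2].astype(np.float32));print(f,len(q),cx,cy,r,'rel',np.hypot(cx-.488,cy-.2565),np.degrees(np.arctan2(cy-.2565,cx-.488)))
X=d['X']
m=(abs(X[...,0]-.45)<.03)&(abs(X[...,1]-.205)<.008);print('platen z',np.nanmedian(X[...,2][m]),robot.read_state()['joints'])
r=42
for th in range(0,360,20):
    a,b=np.radians([th-85+0.,th-20-85]);
print('table phi(start) -> dtx,dty for -20deg')
th=-54.5
for k in range(18):
    a,b=np.radians([th-85,th-20-85]);print(round(th%360,1),round(r*(np.cos(b)-np.cos(a)),1),round(-r*(np.sin(b)-np.sin(a)),1));th-=20
E
```

```text
end -0.17937565395443902 0.052585627097071874
end -0.17931346045773874 -0.053343821701038956
w3 328 0.512718677520752 0.22161011397838593 0.00891149789094925 rel 0.0427588255799449 -54.683310269282764
w7 485 0.513175904750824 0.22202147543430328 0.008918874897062778 rel 0.042691859133210795 -53.86342130794318
w9 474 0.5136269330978394 0.22174915671348572 0.008912804536521435 rel 0.04317824462764796 -53.593162491017836
platen z 0.03522961032859105 [-3.36981625e+00  2.05237302e+01  8.79834118e+01  9.48146609e-03
  7.16263177e+01  1.60611888e+00]
table phi(start) -> dtx,dty for -20deg
305.5 -7.4 -12.6
285.5 -2.7 -14.3
265.5 2.4 -14.4
245.5 7.2 -12.7
225.5 11.1 -9.5
205.5 13.7 -5.1
185.5 14.6 -0.1
165.5 13.7 4.9
145.5 11.3 9.3
125.5 7.4 12.6
105.5 2.7 14.3
85.5 -2.4 14.4
65.5 -7.2 12.7
45.5 -11.1 9.5
25.5 -13.7 5.1
5.5 -14.6 0.1
345.5 -13.7 -4.9
325.5 -11.3 -9.3
```

>>> jog_arm(deltas="0 .045 -.0075 0 0;0 .045 -.0075 0 0;0 .0448 -.0076 0 0;0 0 0 0 0;0 0 0 .05 0;0 0 0 .045 0;0 0 0 .021 0;0 0 0 0 0;-1 0 0 0 0;-1 0 0 0 0;-1 0 0 0 0;-1 0 0 0 0", grip_force=25)

```text
time: 26.75
eef_pos: [0.5137, 0.2216, 0.0873]
tool_rot: [180.0, -0.0, 85.0]
force: [-2.4, 0.7, 5.4]
grip_width: 0.0173
grasp_force: 25.0
```

>>> jog_arm(deltas="-1 -.0074 -.0126 0 0;-1 -.0027 -.0143 0 0;-1 .0024 -.0144 0 0;-1 .0072 -.0127 0 0;-1 .0111 -.0095 0 0;-1 .0137 -.0051 0 0;-1 .0146 -.0001 0 0;-1 .0137 .0049 0 0;-1 .0113 .0093 0 0;-1 0 0 0 0")

```text
time: 28.0
eef_pos: [0.4659, 0.2904, 0.0873]
tool_rot: [179.9, -0.1, 85.0]
force: [1.4, 0.9, 4.7]
grip_width: 0.0172
grasp_force: 25.0
```

>>> jog_arm(deltas="-1 .0074 .0126 0 0;-1 .0027 .0143 0 0;-1 -.0024 .0144 0 0;-1 -.0072 .0127 0 0;-1 -.0111 .0095 0 0;-1 -.0137 .0051 0 0;-1 -.0146 .0001 0 0;-1 -.0137 -.0049 0 0;-1 -.0113 -.0093 0 0;-1 -.0074 -.0126 0 0;-1 -.0027 -.0143 0 0;-1 .0024 -.0144 0 0;-1 .0072 -.0127 0 0;-1 .0111 -.0095 0 0;-1 .0137 -.0051 0 0;-1 .0146 -.0001 0 0;-1 .0137 .0049 0 0;-1 .0113 .0093 0 0;-1 0 0 0 0")

```text
time: 30.38
eef_pos: [0.4656, 0.2903, 0.0873]
tool_rot: [179.9, -0.1, 85.0]
force: [1.8, 0.3, 6.6]
grip_width: 0.0173
grasp_force: 25.0
```

>>> jog_arm(deltas="-1 .0074 .0126 0 0;-1 .0027 .0143 0 0;-1 -.0024 .0144 0 0;-1 -.0072 .0127 0 0;-1 -.0111 .0095 0 0;-1 -.0137 .0051 0 0;-1 -.0146 .0001 0 0;-1 -.0137 -.0049 0 0;-1 -.0113 -.0093 0 0;-1 0 0 0 0")

```text
time: 31.62
eef_pos: [0.5129, 0.2209, 0.0873]
tool_rot: [180.0, -0.0, 85.0]
force: [-1.6, -0.7, 6.5]
grip_width: 0.017
grasp_force: 25.0
```

```bash
python3 - <<'E'
from h import *
c=cam('top');X=world(c);P=(X[...,:2]-[.488,.2565])
x=P@[.0872,.9962];y=P@[-.9962,.0872]
for a,b in((-.066,-.052),(.03,.066)):
  for lo,hi in((-.07,-.03),(.03,.07)):
    m=(x>a)&(x<b)&(y>lo)&(y<hi);print(m.sum(),np.nanmedian(X[...,2][m]),end=' | ')
c=cam('wrist');X=world(c);P=(X[...,:2]-[.488,.2565]);x=P@[.0872,.9962];y=P@[-.9962,.0872];m=(abs(x)<.07)&(abs(y)<.076)&(X[...,2]>.02)&(X[...,2]<.045);print(m.sum(),np.nanmedian(X[...,2][m]))
E
```

```text
140 0.36686856821286273 | 151 0.43414477826708164 | 9 0.3644130267102595 | 0 nan | 18347 0.027127398788834727
  return np.nanmean(a, axis, out=out, keepdims=keepdims)
```

About half a turn is left. I'll approach the stop in smaller steps.

>>> jog_arm(deltas="-1 -.0074 -.0126 0 0;-1 -.0027 -.0143 0 0;-1 .0024 -.0144 0 0;-1 .0072 -.0127 0 0;-1 .0111 -.0095 0 0;-1 0 0 0 0")

```text
time: 32.48
eef_pos: [0.4493, 0.2377, 0.0872]
tool_rot: [-179.8, 0.0, 85.1]
force: [-9.0, -2.7, 13.0]
grip_width: 0.0171
grasp_force: 25.0
```

>>> jog_arm(deltas="-1 .0066 -.0032 0 0;-1 .0071 -.002 0 0;-1 .0073 -.0007 0 0;-1 .0073 .0006 0 0;-1 0 0 0 0")

```text
time: 33.1
eef_pos: [0.4476, 0.2669, 0.0872]
tool_rot: [-180.0, -0.1, 85.0]
force: [-4.6, 3.4, 8.6]
grip_width: 0.0174
grasp_force: 25.0
```

>>> jog_arm(deltas="-1 .0071 .0018 0 0;-1 .0067 .003 0 0;-1 0 0 0 0")

```text
time: 33.48
eef_pos: [0.4543, 0.2801, 0.0872]
tool_rot: [180.0, -0.1, 85.0]
force: [-0.5, 2.1, 7.1]
grip_width: 0.0175
grasp_force: 25.0
```

>>> jog_arm(deltas="-1 .006 .0042 0 0;-1 .0052 .0051 0 0;-1 0 0 0 0")

```text
time: 33.85
eef_pos: [0.4651, 0.29, 0.0873]
tool_rot: [179.9, -0.1, 85.0]
force: [1.4, -0.7, 5.5]
grip_width: 0.0166
grasp_force: 25.0
```

>>> jog_arm(deltas="-1 .0042 .006 0 0;-1 .0032 .0066 0 0;-1 0 0 0 0")

```text
time: 34.22
eef_pos: [0.4786, 0.2956, 0.0873]
tool_rot: [179.9, -0.0, 85.0]
force: [2.7, -2.7, 6.4]
grip_width: 0.017
grasp_force: 25.0
```

>>> jog_arm(deltas="-1 .002 .0071 0 0;-1 .0007 .0073 0 0;-1 0 0 0 0")

```text
time: 34.6
eef_pos: [0.4915, 0.2965, 0.0872]
tool_rot: [-179.9, 0.1, 85.0]
force: [-5.5, -7.6, 11.2]
grip_width: 0.0173
grasp_force: 25.0
```

>>> jog_arm(deltas="-1 -.0006 .0073 0 0;-1 0 0 0 0")

```text
time: 34.85
eef_pos: [0.4921, 0.2967, 0.0868]
tool_rot: [-179.0, 0.2, 85.1]
force: [-38.2, -1.7, 29.2]
grip_width: 0.017
grasp_force: 24.9
```

The stop is felt: 38 N tangential, with no further motion. Backing off 90°.

>>> jog_arm(deltas="-1 .0006 -.0073 0 0;-1 -.0007 -.0073 0 0;-1 -.002 -.0071 0 0;-1 -.0032 -.0066 0 0;-1 -.0042 -.006 0 0;-1 -.0052 -.0051 0 0;-1 -.006 -.0042 0 0;-1 -.0067 -.003 0 0;-1 -.0071 -.0018 0 0;-1 -.0073 -.0006 0 0;-1 0 0 0 0;-1 0 0 0 0")

```text
time: 36.35
eef_pos: [0.4459, 0.259, 0.087]
tool_rot: [-179.9, -0.0, 85.0]
force: [-6.2, -1.4, 10.2]
grip_width: 0.017
grasp_force: 24.9
```

>>> jog_arm(deltas="0 0 0 0 0;0 0 0 0 0;0 0 0 0 0;0 0 0 -.04 0;0 0 0 -.05 0;0 -.06 0 -.03 0;0 -.06 0 0 0;0 -.06 0 0 0;0 0 0 0 0;0 0 0 0 0")

```text
time: 37.6
eef_pos: [0.4319, 0.0842, 0.2046]
tool_rot: [180.0, -0.0, 85.0]
force: [-0.1, 1.7, 0.2]
grip_width: 0.0441
grasp_force: 0.0
```

```bash
python3 - <<'E'
from h import *
c=cam('wrist');save(c,'w10.png');X=world(c)
O=np.array([.488,.2565])
m=(X[...,2]>.112)&(X[...,2]<.122)&(np.hypot(X[...,0]-.488,X[...,1]-.2565)<.06);q=X[m];
if len(q)>5:
  (cx,cy),r=cv2.minEnclosingCircle(q[:,:2].astype(np.float32));print('crank deg',np.degrees(np.arctan2(cy-.2565,cx-.488)),r,np.hypot(cx-.488,cy-.2565))
P=X[...,:2]-O;x=P@[.0872,.9962];y=P@[-.9962,.0872];m=(abs(x+.06)<.006)&(abs(y)<.07);print('platen top',np.nanmedian(X[...,2][m]))
for s in(-.052,.052):
  m=(abs(y-s)<.008)&(x<-.08)&(X[...,2]>.009)&(X[...,2]<.022);print(s,'end',np.nanmin(x[m]),'z',np.nanmedian(X[...,2][m]))
E
```

```text
platen top 0.02561671749520429
-0.052 end -0.17971064543407286 z 0.014161570514045587
0.052 end -0.1797441656514995 z 0.014149281749460974
```

View pics/w10.png

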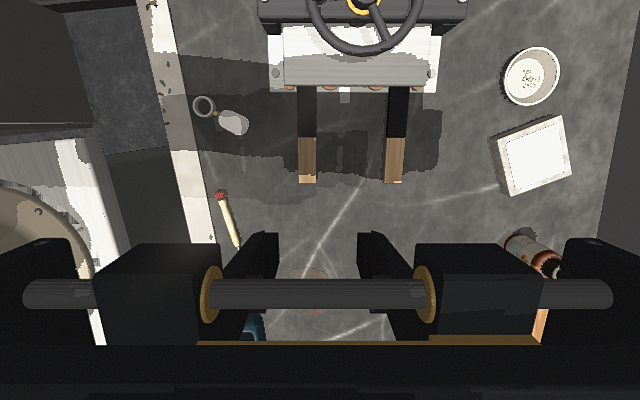

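The final picture shows both sticks home with bare ends at (307,180) and (394,180). The platen top is at about 26 mm, the wheel is released and the gripper is clear, so I'm handing in.

```bash
python3 -c "
from station import robot
print(robot.sign_off())"
```

```text
the job is handed in; nothing more can be done
None
```

The job is handed in, with no verdict returned: both emery sticks on the mat (there was no third) lie home in lanes 0 and 2 with their bare ends out, and the wheel was run to its stop, backed off 90° and released.

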